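Put brittle tail-lamp lenses back in stock

ROBOT

A 7-joint arm with a two-finger parallel gripper is mounted at the origin on the work surface. World frame = base frame: x ahead of the robot, y to its left, z up, the work surface at z = 0. Lengths are in m, angles in rad, forces in N, time in s.
With the tool pointing down it reaches from about 0.425 to 0.925 m from the base axis. Payload 6.8 kg.
Tool frame: the origin (TCP) lies midway between the tips of the shut fingers; the grasp point (between the pads) lies 19 mm behind it (r.grip_point_offset is the distance from the TCP to the grasp point, in m); z points along the fingers, y is the direction in which the jaws open and shut (so a half turn about z gives the same grasp; the last joint's range is limited). The gripper opens to 85 mm and grips with 20 to 120 N. Pads are 22 mm wide; open, the fingers measure 114 mm over their backs; the gripper's body (76 mm by 85 mm) begins 54 mm behind the grasp point. The pads swing forward as they close: fully open they stand 13 mm farther back than shut.
Start: joints at [1.068, 0.477, 0.022, 1.555, -0.011, 1.109, -0.083], TCP at [0.26, -0.623, 0.231] pointing down, gripper open.
Joint ranges: [-2.96, 2.96], [-0.34, 2.1], [-1.41, 1.46], [0.24, 2.44], [-1.37, 4.51], [0.17, 1.92], [-2.96, 2.96]. Speed limits (rad/s): [2.39, 2.39, 3.14, 3.14, 3.14, 3.14, 3.14].

INTERFACE

Orientations are given as a rotation vector (axis times angle).
In Python, from bench import r, grab_frame, camera_params gives the robot as it stands.
- The arm moves only by the tool carry_out, never from a script. Its argument "motion" is text: rows parted by semicolons, each of 5 numbers parted by spaces: the closure, from 0 (fully open) to 1 (shut), then the shift along the tool's x, y, z in mm, then the turn about the tool's z in rad. In form: fingers dx dy dz twist; .... A call has exactly 8 rows; each row shifts and turns the commanded pose from where the row before left it, along the tool's axes as they then stand; what a row does not reach is not made up. A row lasts 1/8 s, in which the tool goes at most 62.5 mm and 10.7 degrees, less where a joint would pass 70% of its speed; a pose out of reach is approached as far as the arm can. A call with a gripper value outside its range is refused whole. The fingers move at their own pace and stop on an object; "newtons" is the grip in N (left out, the last holds). Time passes only in rows, so rows that do not move let the fingers close, or fill a call up. It gives the time, the measured TCP pose, the force and the opening at its end, in the units of the state.
- r.get_obs(): the state, without advancing time (a new reading comes with each control period).
- grab_frame(name): name is "scene" or "top" or "wrist"; returns the picture (400x640x3 uint8, red, green, blue); there is no depth.
- camera_params(name): a dict with "fx", "fy", "cx", "cy" (pixels), "k1" (the pictures are not rectified: a ray, as slopes to the right and down, at radius r is drawn at 1 + k1 r^2 times it, then the intrinsics apply), "eye" and "attitude" of the camera in the world. Camera axes: x right, y down, z forward; pixel columns grow to the right and rows downward; lengths in m; the calibration is good to about 2 mm. A picture is of the moment at which its call begins: read the wrist's pose just before it. camera_params takes no time and is no camera call; for the wrist camera it gives the pose at the moment of the call.
- r.hand_in(): hands the job in, once; it reports no verdict.
The state is a dict: "clock": time; "joints": joint angles; "qvel": joint speeds; "tau": joint torques, N m; "tcp_pos": TCP position; "orientation": TCP orientation; "contact_force": force on the tool from outside, world axes, zero at the start; "moment": the same for the moment, N m; "grip_width": finger opening in m.
Only numpy, scipy, OpenCV 4.12 (cv2) and the standard library are available. Lean on these libraries where they do the work, as an engineer would, in place of code of your own. Each camera call takes 0.05 s, during which the arm holds its last target.

TASK

Somebody has left a spanner lying on the tail-lamp lenses in the cardboard returns tray: first lift it off and lay it flat in the grey tool tray beside the other spanner. Then put each lens back in the yellow bin that already holds one of its shape, set down flat on the bin's floor beside that one, the oval lens lengthwise in its bin. The lenses are brittle acrylic and crack if they are squeezed hard, knocked or dropped, so handle them gently, and leave the stock and everything else on the bench where it is.

Things in the scene. Friction and masses are not known exactly. Their poses are not given: they have to be found in the camera images.
- spanner: steel combination spanner, 170 mm long, lying flat across the oval lens in the returns tray. Origin: middle of its length, on its underside; x along its length (ring end at +x), z up. Shaft 118 mm long, 16 mm wide, 9 mm thick; heads 10 mm thick and up to 40 mm wide. About 0.15 kg, balancing about 10 mm from the origin towards the open jaw (-x)
- lens_oval: oval tail-lamp lens of brittle red acrylic, 150 mm long, 56 mm wide, 40 mm high: straight sides, half-round ends, flat ribbed top under the spanner. Origin: centre of its underside; x along its length, z up. 70 to 140 g. It cracks if the fingers press on it with over 70 N in all (35 N each), if it is pressed or knocked on anything else with over 30 N, or if it is let fall more than 8 mm
- lens_round: round tail-lamp lens of the same red acrylic in the returns tray: 62 mm diameter, 34 mm high, straight side, flat top. Origin: centre of its underside, z up. 40 to 85 g. As brittle as the oval one. The spanner may overhang it
- returns_tray: shallow open cardboard tray, 220 x 220 mm outside, walls 4 mm thick and 30 mm high, floor 4 mm thick, fixed to the bench. Origin: centre of its underside, z up. Holds the two loose lenses and the spanner
- tool_tray: shallow grey metal tray, 220 mm (along its x) by 150 mm (along its y) outside, walls 3 mm thick and 20 mm high, floor 3 mm thick, fixed to the bench. Origin: centre of its underside. The other spanner lies along its -y side
- bin_oval: yellow hopper-front stock bin that holds one oval lens: 220 mm long (along its x) and 200 mm wide outside, walls and floor 4 mm thick, back and sides 75 mm high; the side walls slope down over the front 80 mm to a front lip (at -x, towards the robot) 35 mm high. Origin: centre of its underside, z up. Fixed to the bench
- bin_round: stock bin of the same make and size as bin_oval, holding one round lens. Origin and axes as for bin_oval
- stock_oval: oval lens already in bin_oval, same as lens_oval, lying lengthwise along the bin close to its -y wall. Leave it where it is
- stock_round: round lens already in bin_round, same as lens_round, in the back half of the bin. Leave it where it is
- other_spanner: spanner of the same kind, 190 mm long, lying along the -y side of the tool tray; 10 mm thick. Origin: middle of its length, on its underside. Leave it there
- aerosol: white and grey spray can, 52 mm diameter, 166 mm high, standing on the bench. Origin: centre of its base. Leave it alone
- fluid_bottle: grey plastic bottle with a black cap, 60 mm diameter, 150 mm high, standing on the bench. Origin: centre of its base. Leave it alone
- carton: small cardboard parts carton, 75 x 55 mm, 90 mm high, standing on the bench. Origin: centre of its base. Leave it alone
Things that resemble listed ones, but are neither listed nor needed, are in the scene too. Leave any blue look-alike of the spanner alone. Leave any green look-alike of the lens_oval alone.

How it is judged:
By the outcome, as a careful person would: the job done as asked, in the order asked, and still so for the second after the job is handed in, with the robot touching nothing.
It also fails if it takes over 72 s, if anything falls off the work surface, if the arm or the gripper's body presses on something with over 40 N, if the wrist force passes 120 N, or if a joint passes its speed limit or range.

## Working session

There is one attempt and no reset: what is moved stays moved. The work goes in short steps, Python scripts to look and compute and a tool call to move; the robot and the scene stay as the last step left them, time stands still between calls to the robot, and variables do not carry over. Pictures are saved under pics/ and viewed, and the job is handed in when it is done.

Besides the shell and the picture viewer there is one more tool, called after "Emit:" in YAML: its name, and indented under it one key for each argument. carry_out: Moves the arm, as the interface text tells. Its arguments: {"type":"object","properties":{"motion":{"type":"string"},"newtons":{"type":"number"}},"required":["motion"]}

```bash
ls; mkdir -p pics; python3 - <<'E'
from bench import r, grab_frame, camera_params
import cv2
print(r.get_obs())
for n in ["scene","top","wrist"]:
    p=camera_params(n); print(n,p)
    cv2.imwrite(f"pics/a_{n}.png",grab_frame(n)[:,:,::-1])
E
```

```text
pics
{'clock': 0.0, 'joints': array([ 1.06787328,  0.47783223,  0.02235081,  1.55645615, -0.01154321,
        1.1093092 , -0.08310912]), 'qvel': array([ 0.00117339,  0.00084601, -0.00020903, -0.0002686 , -0.00017177,
       -0.00135254, -0.00033183]), 'tau': array([-6.05722598e-04, -5.96462131e+01,  1.60788640e+00, -2.81199753e+01,
        1.25403993e-02,  9.31255810e-03, -3.09694235e-05]), 'tcp_pos': array([ 0.25939489, -0.62251771,  0.2303024 ]), 'orientation': array([-3.07879892e+00, -6.15784190e-01,  7.42392467e-04]), 'contact_force': array([ 0.51239493, -0.431489  ,  0.36673897]), 'moment': array([-0.01122835,  0.02635578, -0.03053735]), 'grip_width': 0.08558970297455826}
scene {'fx': 450.9637291067106, 'fy': 450.9637291067106, 'cx': 322.80501817995764, 'cy': 205.31591990958938, 'k1': -3.717193731824477e-05, 'eye': array([ 1.06050356, -0.61663868,  0.8775594 ]), 'attitude': array([-2.22877692, -0.88259169,  0.33408665])}
top {'fx': 471.66399273599166, 'fy': 471.66399273599166, 'cx': 319.3826484007873, 'cy': 205.08601912281026, 'k1': -0.10359947288418792, 'eye': array([ 0.34275048, -0.01965179,  1.42604478]), 'attitude': array([-2.14179335,  2.16963967, -0.15394917])}
wrist {'fx': 308.3628122298708, 'fy': 308.3628122298708, 'cx': 319.286446304147, 'cy': 201.5988773034106, 'k1': -0.02250841428850968, 'eye': array([ 0.33051332, -0.59348646,  0.37258288]), 'attitude': array([ 2.39511157, -1.59720693, -0.24763403])}
```

View pics/a_top.png

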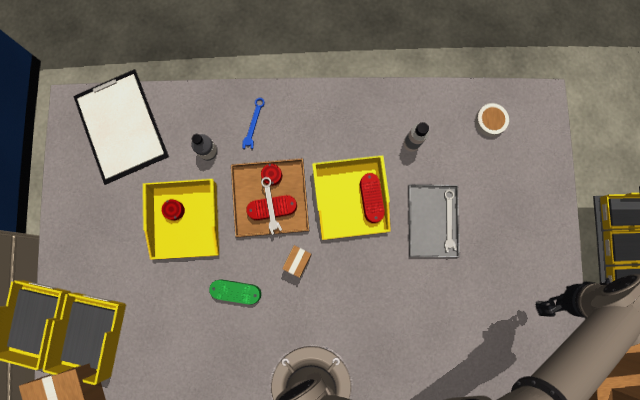

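View pics/a_scene.png

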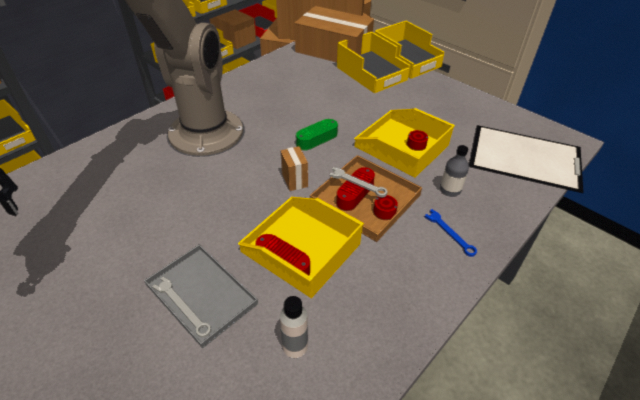

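View pics/a_wrist.png

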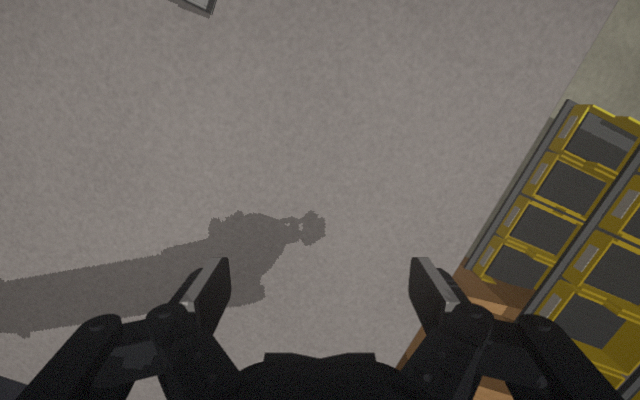

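The top view shows the returns tray at (270,198) with the steel spanner across the red oval lens (272,207) and the round lens at (271,174). The oval bin is at (351,198), the round bin at (181,219) and the tool tray at (433,221). Look-alikes for the spanner are the blue one at (254,123) and the tool-tray one at (450,221). For the lenses they are the green oval at (235,292) and the stock lenses at (372,198) and (173,210). Next I'll take enlarged crops.

```bash
cat > h.py <<'E'
import numpy as np, cv2
from scipy.spatial.transform import Rotation as R
from bench import r, grab_frame, camera_params
def K(p): return np.array([[p['fx'],0,p['cx']],[0,p['fy'],p['cy']],[0,0,1]])
def D(p): return np.array([p['k1'],0,0,0,0.])
def unproj(p,uv,z):
    uv=np.atleast_2d(np.array(uv,float))
    n=cv2.undistortPoints(uv[:,None],K(p),D(p))[:,0]
    d=np.c_[n,np.ones(len(n))]@R.from_rotvec(p['attitude']).as_matrix().T
    s=(np.asarray(z)-p['eye'][2])/d[:,2]
    return p['eye']+d*s[:,None]
def proj(p,X):
    M=R.from_rotvec(p['attitude']).as_matrix().T
    X=np.atleast_2d(X); rv=cv2.Rodrigues(M)[0]
    return cv2.projectPoints(X.astype(float),rv,-M@p['eye'],K(p),D(p))[0][:,0]
def crop(img,x0,x1,y0,y1,s,fn):
    cv2.imwrite(fn,cv2.resize(img[y0:y1,x0:x1,::-1],None,fx=s,fy=s,interpolation=cv2.INTER_CUBIC))
def box(cx,cy,yaw,lx,ly,z):
    a=np.array([[1,1],[1,-1],[-1,-1],[-1,1]])*[lx/2,ly/2]
    c,s=np.cos(yaw),np.sin(yaw)
    return np.c_[a@np.array([[c,s],[-s,c]])+[cx,cy],np.full(4,z)]
E
python3 - <<'E'
from h import *
im=cv2.imread('pics/a_top.png')[:,:,::-1]
crop(im,225,315,150,245,6,'pics/t_ret.png')
crop(im,305,465,150,265,5,'pics/t_ov.png')
crop(im,135,225,170,265,6,'pics/t_rd.png')
im=cv2.imread('pics/a_scene.png')[:,:,::-1]
crop(im,300,460,100,240,5,'pics/s_ret.png')
p=camera_params('top');print(unproj(p,[[311,385],[272,207],[173,210],[433,221]],0))
E
```

```text
[[ 0.00104311 -0.00101168  0.        ]
 [ 0.53120378  0.11173096  0.        ]
 [ 0.52565394  0.41682822  0.        ]
 [ 0.48182287 -0.3800416   0.        ]]
```

View pics/t_ret.png

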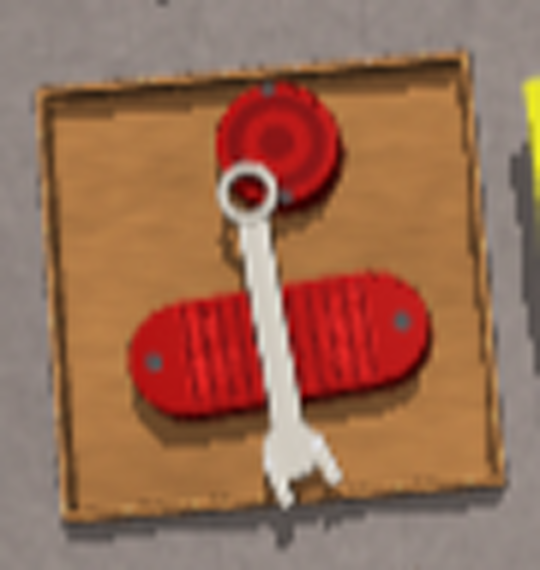

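View pics/t_ov.png

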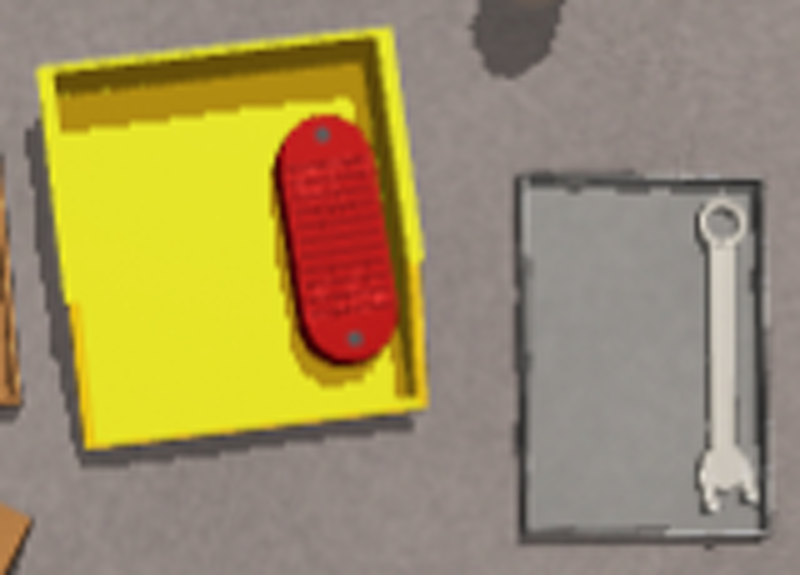

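View pics/t_rd.png

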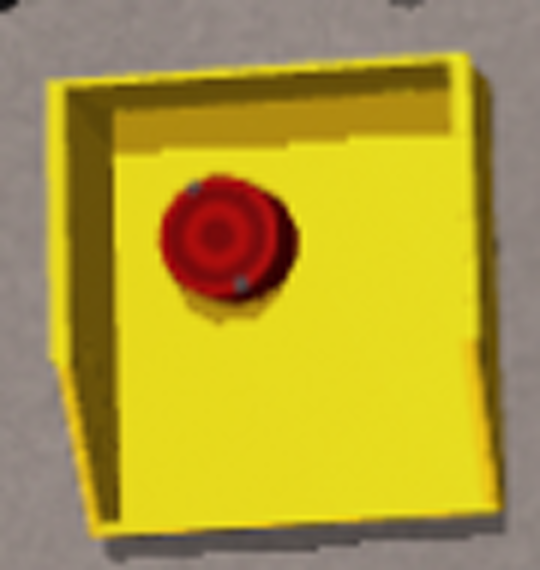

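View pics/s_ret.png

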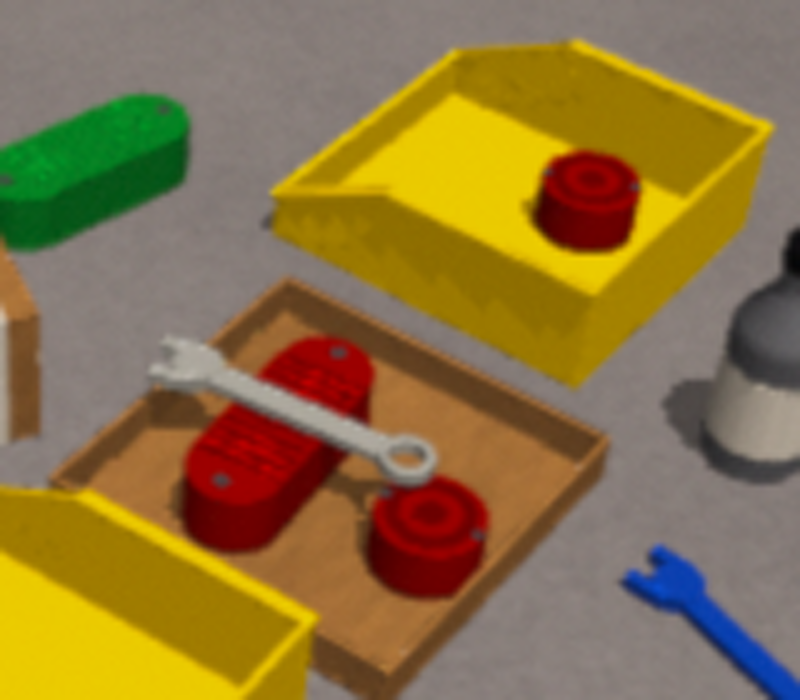

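```bash
cat >> h.py <<'E'
def c2p(pts,s,x0,y0): return (np.array(pts,float)+.5)/s-.5+[x0,y0]
E
python3 - <<'E'
from h import *
np.set_printoptions(precision=4,suppress=True)
p=camera_params('top')
def q(n,pts,s,x0,y0,z):
    X=unproj(p,c2p(pts,s,x0,y0),np.array(z) if np.ndim(z) else np.full(len(pts),z)); print(n,X[:,:2].tolist().__repr__() if 0 else '\n',X[:,:2]); return X
a=(6,225,150); b=(5,305,150); c=(6,135,170)
q('spanner ring,jaw,ringend,shaftmid',[(247,193),(303,470),(241,162),(270,320)],*a,.052)
o=q('oval dots, ends',[(154,362),(401,321),(128,362),(432,318)],*a,.044); print(o[:2].mean(0),o[2:].mean(0),np.linalg.norm(o[3]-o[2]),np.arctan2(*(o[1]-o[0])[[1,0]]))
q('round',[(277,142)],*a,.038)
t=q('tray',[(38,88),(468,52),(507,487),(65,522)],*a,.03);print(t.mean(0),np.linalg.norm(np.diff(t,axis=0),axis=1))
t=q('binoval',[(38,66),(392,27),(428,408),(88,450)],*b,[.075,.075,.035,.035]);print(t.mean(0),np.linalg.norm(np.diff(t[:,:2],axis=0),axis=1))
o=q('stock oval',[(322,134),(355,339),(320,113),(360,362)],*b,.044);print(o[2:].mean(0),np.linalg.norm(o[3]-o[2]))
t=q('tool',[(517,177),(763,180),(768,542),(520,542)],*b,.02);print(t.mean(0),np.linalg.norm(np.diff(t,axis=0),axis=1))
q('other sp',[(722,222),(727,480)],*b,.012)
t=q('binround',[(48,80),(467,54),(500,511),(97,536)],*c,[.075,.075,.035,.035]);print(t.mean(0),np.linalg.norm(np.diff(t[:,:2],axis=0),axis=1))
q('stock_round',[(218,237)],*c,.038)
ps=camera_params('scene'); s=(5,300,100)
print('scene: ring, jaw'); print(unproj(ps,c2p([(406,457),(187,363),(290,408)],*s),.052+np.zeros(3)))
print(unproj(ps,c2p([(338,352),(221,480),(432,514),(593,181)],*s),np.array([.044,.044,.038,.038])))
E
```

```text
spanner ring,jaw,ringend,shaftmid 
 [[0.6    0.1255]
 [0.4626 0.098 ]
 [0.6156 0.1285]
 [0.5365 0.1141]]
oval dots, ends 
 [[0.5175 0.1721]
 [0.5364 0.0502]
 [0.5176 0.1849]
 [0.5377 0.0349]]
[0.5269 0.1111 0.044 ] [0.5277 0.1099 0.044 ] 0.15138640260725428 -1.4171634003468447
round 
 [[0.6283 0.1121]]
tray 
 [[ 0.6595  0.2339]
 [ 0.6751  0.0164]
 [ 0.4548 -0.001 ]
 [ 0.44    0.2178]]
[0.5574 0.1168 0.03  ] [0.2181 0.2209 0.2193]
binoval 
 [[ 0.6504 -0.0128]
 [ 0.6717 -0.2215]
 [ 0.4498 -0.2415]
 [ 0.4278 -0.0395]]
[ 0.5499 -0.1288  0.055 ] [0.2098 0.2227 0.2032]
stock oval 
 [[ 0.614  -0.1819]
 [ 0.4906 -0.198 ]
 [ 0.6268 -0.1811]
 [ 0.4769 -0.2006]]
[ 0.5519 -0.1908  0.044 ] 0.15117093082931204
tool 
 [[ 0.5909 -0.3031]
 [ 0.5875 -0.4552]
 [ 0.3672 -0.4471]
 [ 0.3701 -0.2966]]
[ 0.4789 -0.3755  0.02  ] [0.1522 0.2205 0.1505]
other sp 
 [[ 0.563  -0.4306]
 [ 0.4052 -0.426 ]]
binround 
 [[0.5975 0.4877]
 [0.6073 0.2796]
 [0.3866 0.2685]
 [0.3756 0.4699]]
[0.4918 0.3764 0.055 ] [0.2084 0.2209 0.2018]
stock_round 
 [[0.5236 0.4116]]
scene: ring, jaw
[[0.6023 0.1262 0.052 ]
 [0.4695 0.1016 0.052 ]
 [0.5337 0.1129 0.052 ]]
[[0.5185 0.1741 0.044 ]
 [0.538  0.0518 0.044 ]
 [0.6307 0.1141 0.038 ]
 [0.5279 0.4126 0.038 ]]
```

```bash
cat >> h.py <<'E'
def pose():
    o=r.get_obs(); M=R.from_rotvec(o['orientation']).as_matrix()
    return o,np.array([*o['tcp_pos'],np.arctan2(M[1,0],M[0,0])]),M
def plan(tgt,n,start=None):
    """even rows from start to tgt (x,y,z,yaw) in tool axes (tool down)"""
    o,s,M=pose()
    if start is not None: s=np.array(start,float)
    tgt=np.array(tgt,float); d=(tgt-s); d[3]=(d[3]+np.pi)%(2*np.pi)-np.pi
    if abs(d[3])/n>.187: print('TWIST TOO FAST')
    st=d/n
    if np.linalg.norm(st[:3])>.0625: print('SHIFT TOO FAST',np.linalg.norm(st[:3]))
    y=s[3]
    for i in range(n):
        print('%d %d %d %.3f;'%(*np.round(1000*np.array([np.cos(y)*st[0]+np.sin(y)*st[1],np.sin(y)*st[0]-np.cos(y)*st[1],-st[2]])),-st[3]))
        y+=st[3]
def stat():
    o,s,M=pose(); print('t %.2f'%o['clock'],'tcp',s.round(4),'tilt',M[:,2].round(3),'F',o['contact_force'].round(1),'w %.4f'%o['grip_width'])
E
python3 - <<'E'
from h import *
stat(); plan([.522,.110,.13,.1975],16)
E
```

```text
t 0.15 tcp [ 0.2595 -0.6227  0.2306  0.3948] tilt [-0.001  0.001 -1.   ] F [-0.4 -0.6 -0. ] w 0.0854
33 -36 6 0.012;
32 -36 6 0.012;
32 -37 6 0.012;
31 -37 6 0.012;
31 -38 6 0.012;
30 -38 6 0.012;
30 -38 6 0.012;
30 -39 6 0.012;
29 -39 6 0.012;
29 -39 6 0.012;
28 -40 6 0.012;
28 -40 6 0.012;
27 -40 6 0.012;
27 -41 6 0.012;
26 -41 6 0.012;
26 -41 6 0.012;
```

Emit:
carry_out:
  motion: "0.2 33 -36 0 0.012; 0.4 32 -36 0 0.012; 0.5 32 -37 0 0.012; 0.5 31 -37 0 0.012; 0.5 31 -38 0 0.012; 0.5 30 -38 0 0.012; 0.5 30 -38 0 0.012; 0.5 30 -39 0 0.012"
  newtons: 60

```text
clock: 1.15
tcp_pos: [0.3903, -0.2548, 0.2313]
orientation: [3.107, 0.467, 0.0]
contact_force: [0.9, 0.8, -0.1]
grip_width: 0.0426
```

Emit:
carry_out:
  motion: "0.5 29 -39 6 0.012; 0.5 29 -39 6 0.012; 0.5 28 -40 12 0.012; 0.5 28 -40 12 0.012; 0.5 27 -40 12 0.012; 0.5 27 -41 12 0.012; 0.5 26 -41 12 0.012; 0.5 26 -41 12 0.012"

```text
clock: 2.15
tcp_pos: [0.5217, 0.1115, 0.1468]
orientation: [3.125, 0.317, -0.0]
contact_force: [0.9, -0.9, -0.3]
grip_width: 0.0426
```

```bash
python3 - <<'E'
from h import *
stat(); 
p=camera_params('wrist'); im=grab_frame('wrist'); cv2.imwrite('pics/w1.png',im[:,:,::-1])
stat(); print(p)
E
```

```text
t 2.15 tcp [0.5217 0.1115 0.1468 0.2021] tilt [-0. -0. -1.] F [ 0.9 -0.9 -0.3] w 0.0426
t 2.20 tcp [0.5226 0.1193 0.146  0.2088] tilt [ 0.001  0.005 -1.   ] F [2.5 6.2 0.2] w 0.0428
{'fx': 308.3628122298708, 'fy': 308.3628122298708, 'cx': 319.286446304147, 'cy': 201.5988773034106, 'k1': -0.02250841428850968, 'eye': array([0.59704675, 0.12670938, 0.28894685]), 'attitude': array([ 2.24047215, -1.82908435, -0.28101017])}
```

View pics/w1.png

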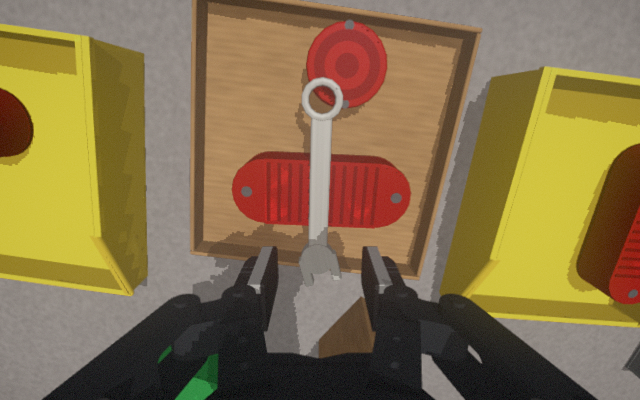

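The close view confirms the choice: steel spanner with its ring at (322,99) and shaft down to (318,240), on the red oval (rivets at 247,191 and 396,198). The round lens is at (347,65).

```bash
python3 - <<'E'
from h import *
np.set_printoptions(precision=4,suppress=True)
p={'fx': 308.3628122298708, 'fy': 308.3628122298708, 'cx': 319.286446304147, 'cy': 201.5988773034106, 'k1': -0.02250841428850968, 'eye': np.array([0.59704675, 0.12670938, 0.28894685]), 'attitude': np.array([ 2.24047215, -1.82908435, -0.28101017])}
X=unproj(p,[[322,99],[321,125],[318.5,240],[247,191],[396,198],[347,65],[232,188],[410,200]],np.array([.052,.0535,.0535,.044,.044,.038,.044,.044]));print(X)
d=X[1]-X[2];print('shaft yaw',np.arctan2(d[1],d[0])); d=X[3]-X[4];print('lens',np.arctan2(d[1],d[0]),(X[3]+X[4])/2,(X[6]+X[7])/2)
stat()
E
```

```text
[[0.6014 0.1256 0.052 ]
 [0.5832 0.1226 0.0535]
 [0.4915 0.1058 0.0535]
 [0.5186 0.1716 0.044 ]
 [0.5374 0.0495 0.044 ]
 [0.6293 0.1121 0.038 ]
 [0.5187 0.184  0.044 ]
 [0.538  0.0376 0.044 ]]
shaft yaw 0.18079544640180994
lens 1.7234549186070005 [0.528  0.1105 0.044 ] [0.5283 0.1108 0.044 ]
t 2.20 tcp [0.5226 0.1193 0.146  0.2088] tilt [ 0.001  0.005 -1.   ] F [2.5 6.2 0.2] w 0.0428
```

Emit:
carry_out:
  motion: "0.6 0 0 10 0.01; 0.6 0 0 10 0; 0.6 0 0 10 0; 0.6 0 0 10 0; 0.6 0 0 10 0; 0.6 0 0 5 0; 0.6 0 0 0 0; 0.6 0 0 0 0"

```text
clock: 3.2
tcp_pos: [0.5216, 0.1103, 0.0926]
orientation: [-3.127, -0.302, -0.001]
contact_force: [-0.2, 0.3, 0.1]
grip_width: 0.0344
```

```bash
python3 - <<'E'
from h import *
stat(); plan([.522,.1114,.046,.187],8)
E
```

```text
t 3.20 tcp [0.5216 0.1103 0.0926 0.1928] tilt [ 0.001  0.    -1.   ] F [-0.2  0.3  0.1] w 0.0344
0 0 6 0.001;
0 0 6 0.001;
0 0 6 0.001;
0 0 6 0.001;
0 0 6 0.001;
0 0 6 0.001;
0 0 6 0.001;
0 0 6 0.001;
```

Emit:
carry_out:
  motion: "0.6 0 -1 10 0.005; 0.6 0 0 10 0; 0.6 0 0 10 0; 0.6 0 0 8 0; 0.6 0 0 5 0; 0.6 0 0 3 0; 0.6 0 0 0 0; 0.6 0 0 0 0"

```text
clock: 4.2
tcp_pos: [0.5214, 0.1112, 0.0466]
orientation: [-3.128, -0.294, -0.001]
contact_force: [0.1, 0.1, -0.3]
grip_width: 0.0341
```

```bash
python3 - <<'E'
from h import *
stat(); cv2.imwrite('pics/w2.png',grab_frame('wrist')[:,:,::-1])
im=grab_frame('scene');crop(im,300,420,120,220,6,'pics/s2.png')
E
```

```text
t 4.20 tcp [0.5214 0.1112 0.0466 0.1877] tilt [ 0.001  0.    -1.   ] F [ 0.1  0.1 -0.3] w 0.0341
```

View pics/w2.png

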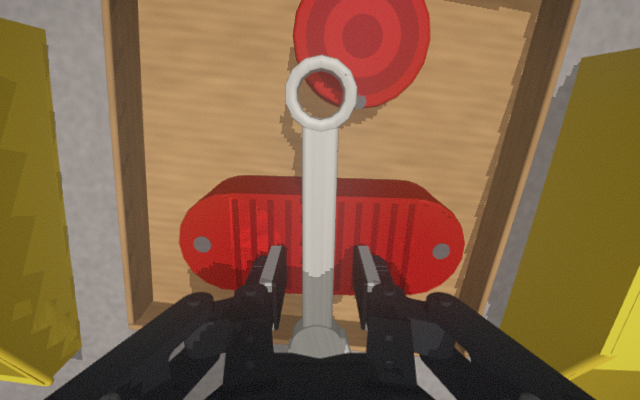

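View pics/s2.png

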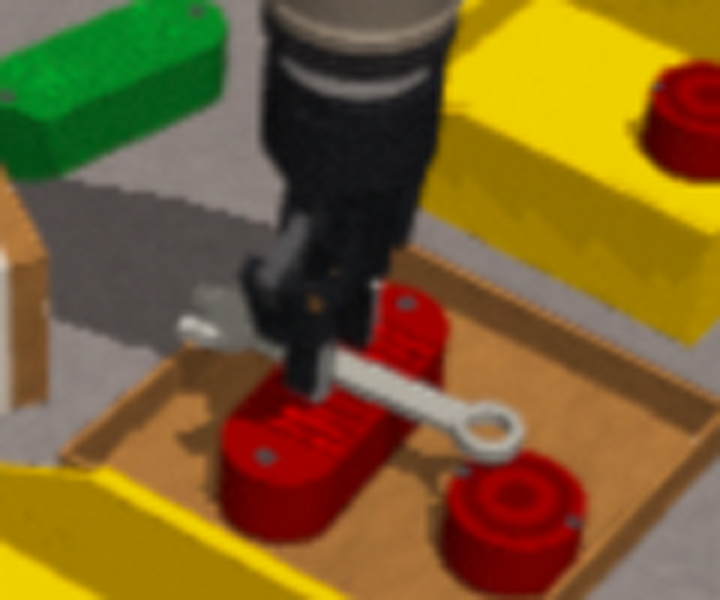

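The fingers straddle the shaft with the tips just above the lens. Closing now.

Emit:
carry_out:
  motion: "0.8 0 0 0 0; 1 0 0 0 0; 1 0 0 0 0; 1 0 0 0 0; 1 0 0 -3 0; 1 0 0 -5 0; 1 0 0 -8 0; 1 0 0 -8 0"
  newtons: 80

```text
clock: 5.3
tcp_pos: [0.5213, 0.1112, 0.0709]
orientation: [-3.128, -0.294, -0.0]
contact_force: [-0.1, -0.2, -1.9]
grip_width: 0.0128
```

```bash
python3 - <<'E'
from h import *
stat(); cv2.imwrite('pics/w3.png',grab_frame('wrist')[:,:,::-1])
im=grab_frame('scene');crop(im,300,420,120,220,6,'pics/s3.png')
E
```

```text
t 5.30 tcp [0.5213 0.1112 0.0709 0.1877] tilt [ 0.  0. -1.] F [-0.1 -0.2 -1.9] w 0.0128
```

View pics/w3.png

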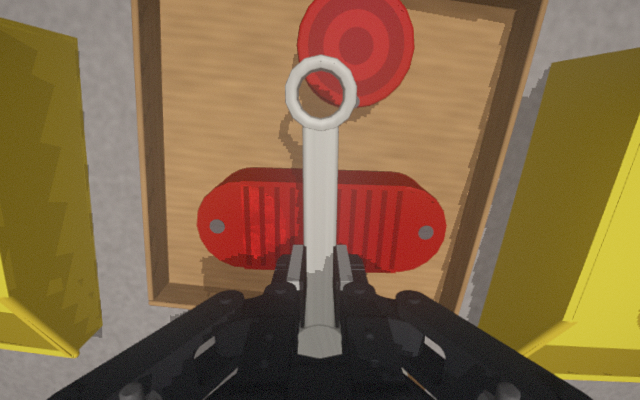

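View pics/s3.png

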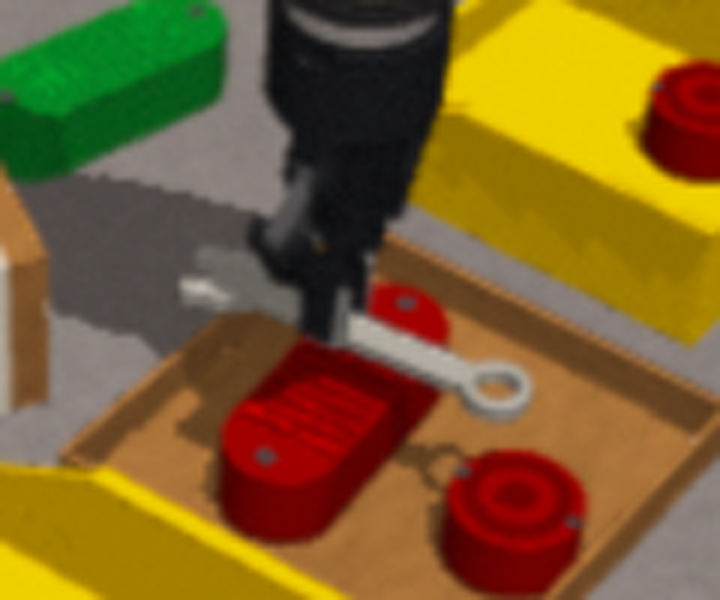

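```bash
python3 - <<'E'
from h import *
p=camera_params('top');print(unproj(p,[[421,128],[427,126],[205,152],[296,262]],np.array([.15,.166,0.,.09])))
plan([.467,-.356,.12,-.03],12,start=[.5213,.1112,.12,.1877])
E
```

```text
[[ 0.73072037 -0.32082296  0.15      ]
 [ 0.73158631 -0.33426569  0.166     ]
 [ 0.70663602  0.32130573  0.        ]
 [ 0.36222789  0.03598887  0.09      ]]
-12 37 0 0.018;
-11 38 0 0.018;
-10 38 0 0.018;
-10 38 0 0.018;
-9 38 0 0.018;
-8 38 0 0.018;
-8 38 0 0.018;
-7 39 0 0.018;
-6 39 0 0.018;
-5 39 0 0.018;
-5 39 0 0.018;
-4 39 0 0.018;
```

Emit:
carry_out:
  motion: "1 0 0 -25 0; 1 0 0 -25 0; 1 -12 37 -10 0.018; 1 -11 38 0 0.018; 1 -10 38 0 0.018; 1 -10 38 0 0.018; 1 -9 38 0 0.018; 1 -8 38 0 0.018"

```text
clock: 6.4
tcp_pos: [0.4937, -0.1235, 0.1304]
orientation: [3.139, 0.124, 0.0]
contact_force: [0.4, -0.4, -1.1]
grip_width: 0.0128
```

Emit:
carry_out:
  motion: "1 -8 38 0 0.018; 1 -7 39 0 0.018; 1 -6 39 0 0.018; 1 -5 39 10 0.018; 1 -5 39 15 0.018; 1 -4 39 20 0.018; 1 0 0 20 0; 1 0 0 5 0"

```text
clock: 7.4
tcp_pos: [0.4661, -0.356, 0.0589]
orientation: [-3.14, 0.045, 0.004]
contact_force: [-0.2, 0.4, -1.6]
grip_width: 0.0132
```

```bash
python3 - <<'E'
from h import *
stat(); cv2.imwrite('pics/w4.png',grab_frame('wrist')[:,:,::-1])
im=grab_frame('top');crop(im,385,485,170,270,6,'pics/t4.png');stat()
E
```

```text
t 7.40 tcp [ 0.4661 -0.356   0.0589 -0.0287] tilt [-0.002  0.002 -1.   ] F [-0.2  0.4 -1.6] w 0.0132
t 7.50 tcp [ 0.4672 -0.3555  0.06   -0.0271] tilt [-0.001  0.001 -1.   ] F [-0.9 -1.1 -1. ] w 0.0127
```

View pics/w4.png

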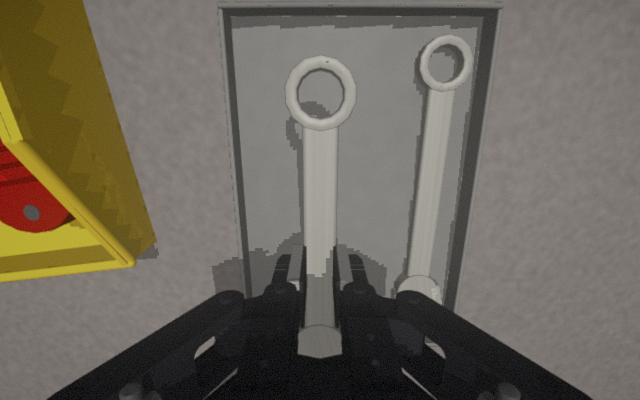

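View pics/t4.png

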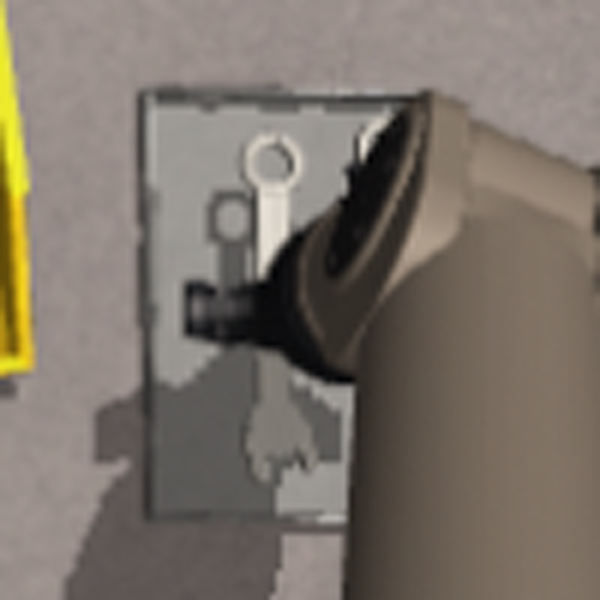

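Emit:
carry_out:
  motion: "1 0 0 14 0; 1 0 0 14 0; 1 0 0 10 0; 1 0 0 7 0; 1 0 0 4 0; 1 0 0 3 0; 1 0 0 1 0; 1 0 0 0 0"

```text
clock: 8.5
tcp_pos: [0.4673, -0.3565, 0.0075]
orientation: [3.141, -0.044, 0.0]
contact_force: [-0.4, 0.0, -1.5]
grip_width: 0.0133
```

```bash
python3 - <<'E'
from h import *
stat()
E
```

```text
t 8.50 tcp [ 0.4673 -0.3565  0.0075 -0.0283] tilt [ 0. -0. -1.] F [-0.4  0.  -1.5] w 0.0133
```

Emit:
carry_out:
  motion: "1 0 0 2 0; 1 0 0 0 0; 0.8 0 0 0 0; 0.6 0 0 0 0; 0.6 0 0 0 0; 0.6 0 0 -8 0; 0.6 0 0 -30 0; 0.6 0 0 -30 0"

```text
clock: 9.5
tcp_pos: [0.4671, -0.3564, 0.0743]
orientation: [-3.141, 0.044, 0.0]
contact_force: [0.1, 0.5, -0.5]
grip_width: 0.0341
```

```bash
python3 - <<'E'
from h import *
stat(); cv2.imwrite('pics/w5.png',grab_frame('wrist')[:,:,::-1])
print(unproj(camera_params('top'),[[272,207]],.04))
E
```

```text
t 9.50 tcp [ 0.4671 -0.3564  0.0743 -0.0282] tilt [-0.  0. -1.] F [ 0.1  0.5 -0.5] w 0.0341
[[0.52591774 0.10804572 0.04      ]]
```

View pics/w5.png

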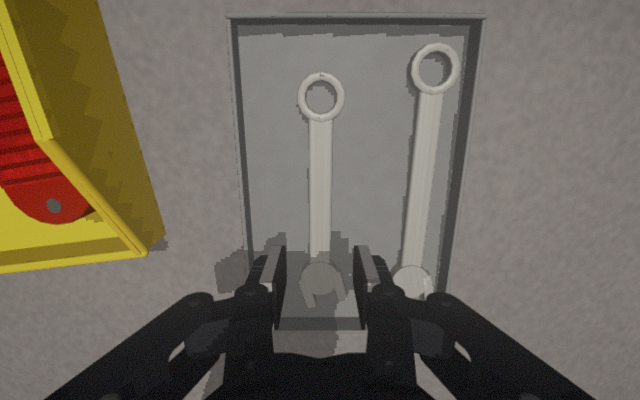

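```bash
python3 - <<'E'
from h import *
o,s,M=pose(); print(o['joints'].round(3),np.arctan2(s[1],s[0]),s[3])
plan([.5283,.1108,.13,-1.418],12)
E
```

```text
[ 0.679  0.527 -0.173  1.88   0.129  0.739 -1.166] -0.6513881329265037 -0.028409000907544047
4 -39 -4 0.116;
-1 -39 -4 0.116;
-5 -39 -4 0.116;
-10 -38 -4 0.116;
-14 -37 -4 0.116;
-18 -35 -4 0.116;
-22 -33 -4 0.116;
-26 -30 -4 0.116;
-29 -27 -4 0.116;
-32 -23 -4 0.116;
-34 -19 -4 0.116;
-36 -15 -4 0.116;
```

```bash
python3 - <<'E'
from h import *
plan([.5283,.1108,.13,1.7234],13)
E
```

```text
4 -36 -4 -0.135;
8 -35 -4 -0.135;
13 -34 -4 -0.135;
17 -32 -4 -0.135;
22 -29 -4 -0.135;
25 -26 -4 -0.135;
29 -22 -4 -0.135;
31 -18 -4 -0.135;
34 -14 -4 -0.135;
35 -9 -4 -0.135;
36 -5 -4 -0.135;
36 0 -4 -0.135;
36 5 -4 -0.135;
```

Emit:
carry_out:
  motion: "0.6 0 0 -35 0; 0.4 4 -36 -20 -0.135; 0.15 8 -35 0 -0.135; 0.15 13 -34 0 -0.135; 0.15 17 -32 0 -0.135; 0.15 22 -29 0 -0.135; 0.15 25 -26 0 -0.135; 0.15 29 -22 0 -0.135"

```text
clock: 10.55
tcp_pos: [0.4995, -0.1038, 0.1288]
orientation: [2.814, 1.396, 0.001]
contact_force: [0.3, -0.3, -0.3]
grip_width: 0.0732
```

Emit:
carry_out:
  motion: "0.15 31 -18 0 -0.135; 0.15 34 -14 0 -0.135; 0.15 35 -9 0 -0.135; 0.15 36 -5 0 -0.135; 0.15 36 0 0 -0.135; 0.15 36 5 5 -0.135; 0.15 0 0 15 0; 0.15 0 0 0 0"
  newtons: 25

```text
clock: 11.55
tcp_pos: [0.5248, 0.1099, 0.1072]
orientation: [-2.042, -2.386, 0.004]
contact_force: [0.1, -0.2, -0.4]
grip_width: 0.0726
```

```bash
python3 - <<'E'
from h import *
stat(); p=camera_params('wrist'); cv2.imwrite('pics/w6.png',grab_frame('wrist')[:,:,::-1]);stat()
import pickle; pickle.dump(p,open('p6.pkl','wb'))
print(r.get_obs()['joints'].round(2))
E
```

```text
t 11.55 tcp [0.5248 0.1099 0.1072 1.7256] tilt [-0.002 -0.001 -1.   ] F [ 0.1 -0.2 -0.4] w 0.0726
t 11.60 tcp [0.5252 0.1096 0.1078 1.7248] tilt [-0.002 -0.001 -1.   ] F [0.1 0.7 0.1] w 0.0724
[ 0.21  0.5  -0.68  1.96  0.42  0.83 -0.54]
```

View pics/w6.png

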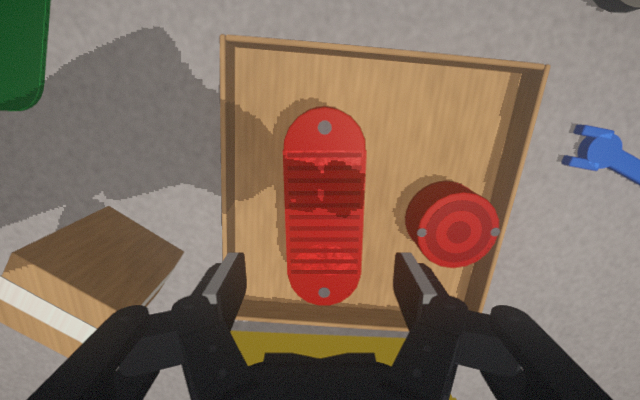

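The spanner is off and the fingers stand over the oval lens. In this view its rivets are at (324,127) and (324,293), and the round lens centre is at (458,232).

```bash
python3 - <<'E'
from h import *
import pickle
np.set_printoptions(precision=4,suppress=True)
stat(); p=pickle.load(open('p6.pkl','rb'))
X=unproj(p,[[324,127],[324,293],[324,107],[324,306],[458,232],[285,200],[363,200]],np.array([.044,.044,.044,.044,.038,.044,.044]));print(X)
d=X[0]-X[1];print(np.arctan2(d[1],d[0]),np.linalg.norm(d),(X[0]+X[1])/2,(X[2]+X[3])/2,np.linalg.norm(X[6]-X[5]))
plan([.5285,.111,.060,1.722],1)
E
```

```text
t 11.60 tcp [0.5252 0.1096 0.1078 1.7248] tilt [-0.002 -0.001 -1.   ] F [0.1 0.7 0.1] w 0.0724
[[0.5181 0.1723 0.044 ]
 [0.5378 0.0491 0.044 ]
 [0.5161 0.1846 0.044 ]
 [0.5397 0.0374 0.044 ]
 [0.6288 0.1122 0.038 ]
 [0.4991 0.1191 0.044 ]
 [0.5528 0.1275 0.044 ]]
1.7296150639192829 0.12474673741756043 [0.528  0.1107 0.044 ] [0.5279 0.111  0.044 ] 0.05437944398959747
1 4 48 0.003;
```

Emit:
carry_out:
  motion: "0.15 1 3 10 0; 0.15 0 0 15 0; 0.15 0 0 15 0; 0.15 0 0 15 0; 0.15 0 0 15 0; 0.15 0 0 12 0; 0.15 0 0 8 0; 0.15 0 0 4 0"

```text
clock: 12.6
tcp_pos: [0.5285, 0.1125, 0.0139]
orientation: [-2.041, -2.388, 0.0]
contact_force: [0.9, 0.1, 0.6]
grip_width: 0.0726
```

```bash
python3 - <<'E'
from h import *
stat();cv2.imwrite('pics/w7.png',grab_frame('wrist')[:,:,::-1]); stat()
im=grab_frame('scene');crop(im,300,420,120,220,6,'pics/s7.png')
E
```

```text
t 12.60 tcp [0.5285 0.1125 0.0139 1.7269] tilt [-0. -0. -1.] F [0.9 0.1 0.6] w 0.0726
t 12.65 tcp [0.5284 0.1124 0.0137 1.7269] tilt [-0. -0. -1.] F [-1.   0.2 -1. ] w 0.0725
```

View pics/w7.png

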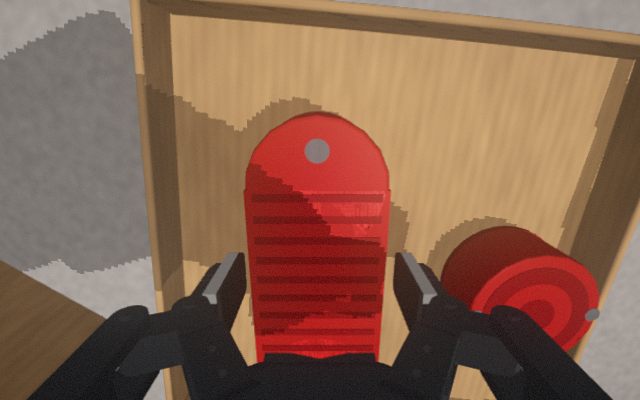

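View pics/s7.png

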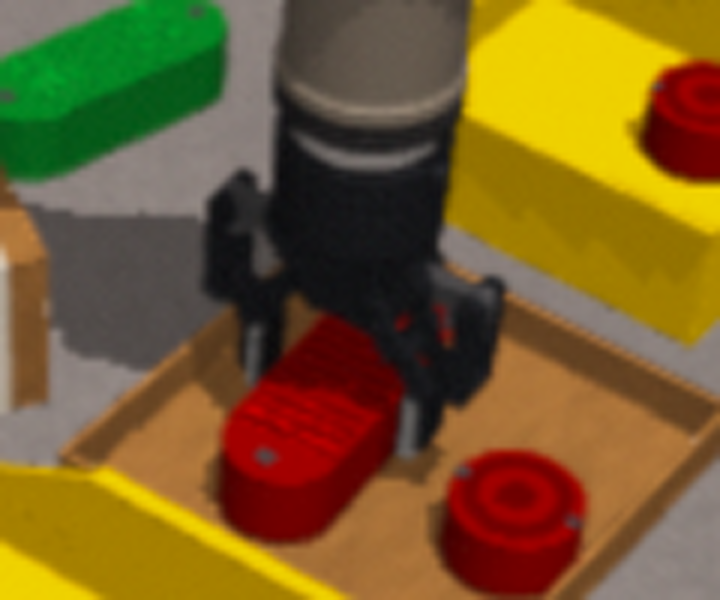

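Emit:
carry_out:
  motion: "0.22 0 0 4 0; 0.27 0 0 0 0; 0.3 0 0 0 0; 0.32 0 0 0 0; 0.34 0 0 0 0; 0.4 0 0 0 0; 0.5 0 0 0 0; 0.5 0 0 0 0"
  newtons: 25

```text
clock: 13.7
tcp_pos: [0.5286, 0.1125, 0.0105]
orientation: [2.041, 2.388, 0.0]
contact_force: [-0.3, -0.8, 4.7]
grip_width: 0.056
```

Emit:
carry_out:
  motion: "0.5 0 0 -2 0; 0.5 0 0 -4 0; 0.5 0 0 -8 0; 0.5 0 0 -12 0; 0.5 0 0 -15 0; 0.5 0 0 -10 0; 0.5 0 0 -3 0; 0.5 0 0 0 0"

```text
clock: 14.7
tcp_pos: [0.5286, 0.1123, 0.0645]
orientation: [2.042, 2.387, 0.0]
contact_force: [-0.1, 0.1, -1.5]
grip_width: 0.0556
```

```bash
python3 - <<'E'
from h import *
stat();cv2.imwrite('pics/w8.png',grab_frame('wrist')[:,:,::-1])
im=grab_frame('scene');crop(im,300,420,120,220,6,'pics/s8.png')
E
```

```text
t 14.70 tcp [0.5286 0.1123 0.0645 1.7265] tilt [ 0. -0. -1.] F [-0.1  0.1 -1.5] w 0.0556
```

View pics/w8.png

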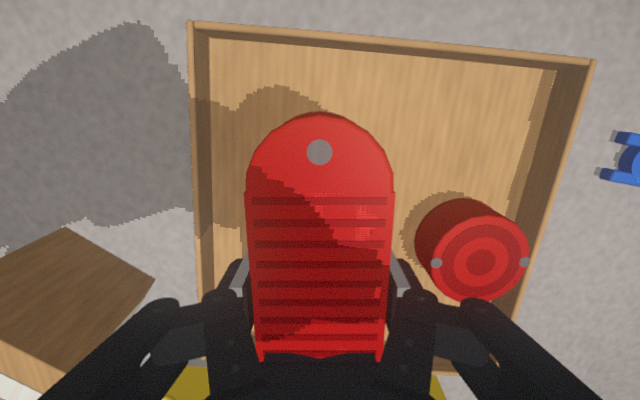

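View pics/s8.png

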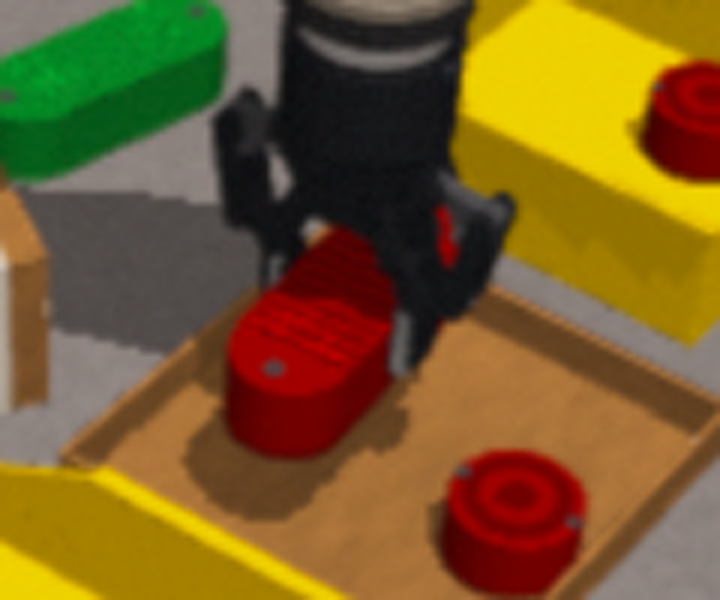

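```bash
python3 - <<'E'
from h import *
plan([.547,-.101,.135,.11],10,start=[.5286,.1123,.135,1.7265])
E
```

```text
-21 -1 0 0.162;
-21 2 0 0.162;
-21 5 0 0.162;
-20 9 0 0.162;
-18 12 0 0.162;
-16 14 0 0.162;
-13 17 0 0.162;
-10 19 0 0.162;
-7 20 0 0.162;
-4 21 0 0.162;
```

Emit:
carry_out:
  motion: "0.5 0 0 -25 0; 0.5 0 0 -35 0; 0.5 -21 -1 -10 0.162; 0.5 -21 2 0 0.162; 0.5 -21 5 0 0.162; 0.5 -20 9 0 0.162; 0.5 -18 12 0 0.162; 0.5 -16 14 0 0.162"

```text
clock: 15.8
tcp_pos: [0.5392, -0.0163, 0.1338]
orientation: [-2.923, -1.15, 0.001]
contact_force: [0.5, -0.0, -0.8]
grip_width: 0.0557
```

Emit:
carry_out:
  motion: "0.5 -13 17 0 0.162; 0.5 -10 19 0 0.162; 0.5 -7 20 0 0.162; 0.5 -4 21 0 0.162; 0.5 0 0 0 0; 0.5 0 0 5 0; 0.5 0 0 0 0; 0.5 0 0 0 0"

```text
clock: 16.8
tcp_pos: [0.5477, -0.0998, 0.1292]
orientation: [-3.137, -0.171, 0.0]
contact_force: [0.4, 0.0, -0.7]
grip_width: 0.0558
```

```bash
python3 - <<'E'
from h import *
import pickle
stat();p=camera_params('wrist');cv2.imwrite('pics/w9.png',grab_frame('wrist')[:,:,::-1]);stat()
pickle.dump(p,open('p9.pkl','wb'))
im=grab_frame('top');crop(im,300,400,145,250,5.7,'pics/t9.png')
E
```

```text
t 16.80 tcp [ 0.5477 -0.0998  0.1292  0.1087] tilt [-0.  0. -1.] F [ 0.4  0.  -0.7] w 0.0558
t 16.85 tcp [ 0.5478 -0.1     0.1293  0.1082] tilt [-0.  0. -1.] F [ 0.  -0.2 -0.9] w 0.0555
```

View pics/w9.png

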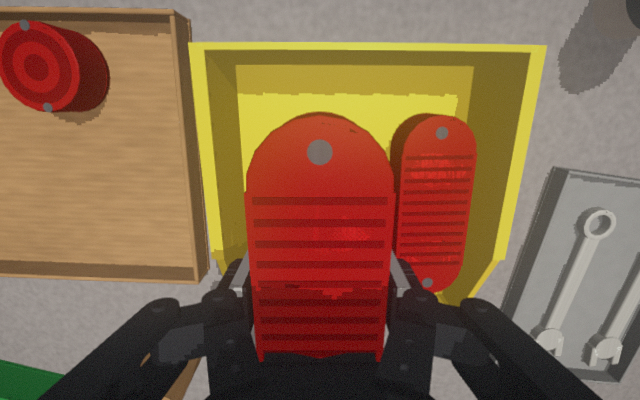

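View pics/t9.png

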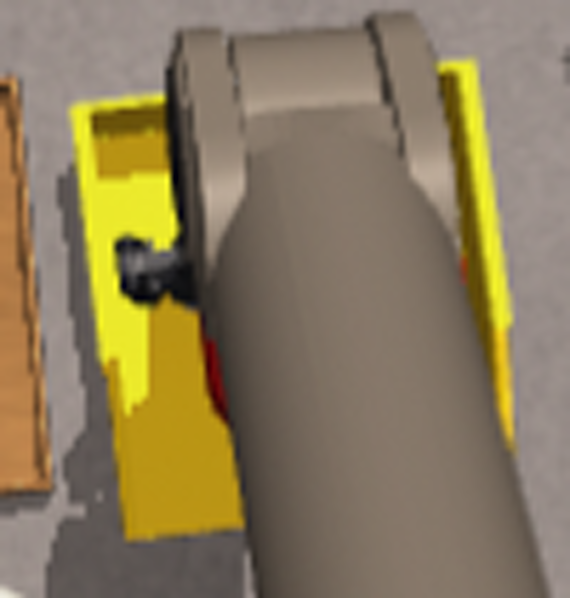

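```bash
python3 - <<'E'
from h import *
import pickle
np.set_printoptions(precision=4,suppress=True)
p=pickle.load(open('p9.pkl','rb'))
X=unproj(p,[[442,132],[428,282],[190,44],[546,45],[506,258],[207,55],[524,55]],np.array([.044,.044,.075,.075,.075,.075,.075]));
b=(X[2]+X[3])/2; yaw=np.arctan2(-(X[2]-X[3])[0],(X[2]-X[3])[1]); print(X,'w',np.linalg.norm(X[2]-X[3]),yaw)
c=b[:2]-.11*np.array([np.cos(yaw),np.sin(yaw)]);print('centre',c)
def loc(q): d=np.array(q)[:2]-c; return np.cos(yaw)*d[0]+np.sin(yaw)*d[1],-np.sin(yaw)*d[0]+np.cos(yaw)*d[1]
s=(X[0]+X[1])/2;print('stock',s,loc(s),'yaw',np.arctan2((X[0]-X[1])[1],(X[0]-X[1])[0]),'tcp',loc([.5478,-.1]))
E
```

```text
[[ 0.6152 -0.182   0.044 ]
 [ 0.4921 -0.1984  0.044 ]
 [ 0.6499 -0.0134  0.075 ]
 [ 0.6725 -0.2197  0.075 ]
 [ 0.5352 -0.2355  0.075 ]
 [ 0.645  -0.0233  0.075 ]
 [ 0.6656 -0.2082  0.075 ]] w 0.20753234151057096 0.10896924193884842
centre [ 0.5519 -0.1285]
stock [ 0.5537 -0.1902  0.044 ] (np.float64(-0.004911275635345216), np.float64(-0.06154345127466492)) yaw 0.13247898239326314 tcp (np.float64(-0.0009371631662294768), np.float64(0.028754753345782296))
```

Emit:
carry_out:
  motion: "0.5 0 0 10 0; 0.5 0 0 18 0; 0.5 0 0 20 0; 0.5 0 0 20 0; 0.5 0 0 18 0; 0.5 0 0 14 0; 0.5 0 0 9 0; 0.5 0 0 4 0"

```text
clock: 17.9
tcp_pos: [0.5477, -0.1006, 0.0158]
orientation: [-3.137, -0.168, 0.0]
contact_force: [-0.5, -0.3, -0.9]
grip_width: 0.0554
```

Emit:
carry_out:
  motion: "0.5 0 0 2 0; 0.5 0 0 1 0; 0.5 0 0 1 0; 0.5 0 0 0 0; 0.5 0 0 0 0; 0.5 0 0 0 0; 0.5 0 0 0 0; 0.5 0 0 0 0"

```text
clock: 18.9
tcp_pos: [0.5478, -0.1006, 0.0123]
orientation: [3.137, 0.168, 0.0]
contact_force: [0.3, -0.4, -1.0]
grip_width: 0.056
```

```bash
python3 - <<'E'
from h import *
stat();cv2.imwrite('pics/w10.png',grab_frame('wrist')[:,:,::-1])
im=grab_frame('scene');crop(im,230,370,180,300,5,'pics/s10.png')
E
```

```text
t 18.90 tcp [ 0.5478 -0.1006  0.0123  0.1068] tilt [ 0. -0. -1.] F [ 0.3 -0.4 -1. ] w 0.0560
```

View pics/w10.png

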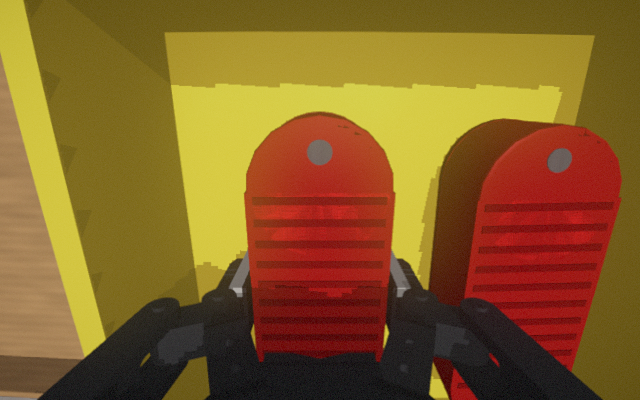

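View pics/s10.png

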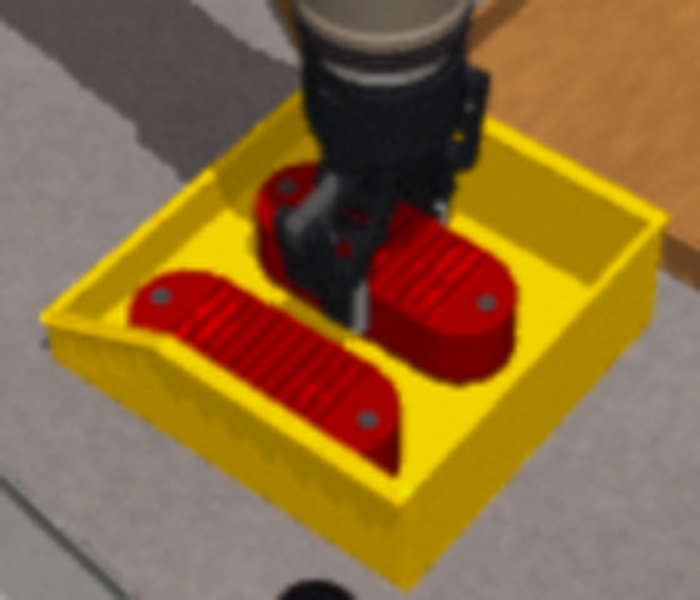

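Emit:
carry_out:
  motion: "0.5 0 0 1 0; 0.5 0 0 0 0; 0.5 0 0 1 0; 0.5 0 0 0 0; 0.5 0 0 0 0; 0.5 0 0 0 0; 0.5 0 0 0 0; 0.5 0 0 0 0"

```text
clock: 20.0
tcp_pos: [0.5479, -0.1007, 0.0105]
orientation: [3.137, 0.168, 0.0]
contact_force: [-1.7, 0.5, 5.8]
grip_width: 0.0553
```

Emit:
carry_out:
  motion: "0.34 0 0 0 0; 0.3 0 0 0 0; 0.2 0 0 0 0; 0.15 0 0 0 0; 0.15 0 0 0 0; 0.15 0 0 -5 0; 0.15 0 0 -15 0; 0.15 0 0 -25 0"

```text
clock: 21.0
tcp_pos: [0.5474, -0.1006, 0.0561]
orientation: [-3.137, -0.168, 0.001]
contact_force: [1.5, 0.3, 0.5]
grip_width: 0.0728
```

Emit:
carry_out:
  motion: "0.15 0 0 -30 0; 0.15 0 0 -30 0; 0.15 0 0 -15 0; 0.15 0 0 0 0; 0.15 0 0 0 0; 0.15 0 0 0 0; 0.15 0 0 0 0; 0.15 0 0 0 0"

```text
clock: 22.0
tcp_pos: [0.5476, -0.1006, 0.1299]
orientation: [-3.137, -0.168, 0.001]
contact_force: [-0.1, -0.1, -0.5]
grip_width: 0.0727
```

```bash
python3 - <<'E'
from h import *
stat();cv2.imwrite('pics/w11.png',grab_frame('wrist')[:,:,::-1])
print(r.get_obs()['joints'].round(2))
E
```

```text
t 22.00 tcp [ 0.5476 -0.1006  0.1299  0.1069] tilt [-0.001  0.    -1.   ] F [-0.1 -0.1 -0.5] w 0.0727
[ 0.3   0.42 -0.29  1.92  0.16  0.83 -1.54]
```

View pics/w11.png

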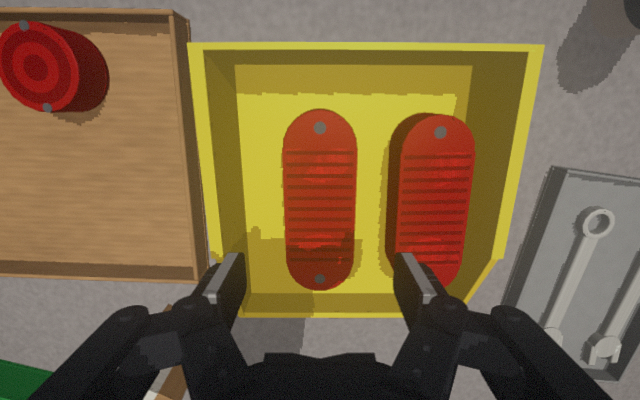

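```bash
python3 - <<'E'
from h import *
plan([.629,.1122,.11,.1],6)
E
```

```text
17 -34 3 0.001;
17 -34 3 0.001;
17 -34 3 0.001;
17 -34 3 0.001;
17 -34 3 0.001;
17 -34 3 0.001;
```

Emit:
carry_out:
  motion: "0.06 17 -34 0 0; 0.06 17 -34 0 0; 0.06 17 -34 0 0; 0.06 17 -34 5 0; 0.06 17 -34 10 0; 0.06 17 -34 10 0; 0.06 0 0 0 0; 0.06 0 0 0 0"

```text
clock: 23.05
tcp_pos: [0.6273, 0.1123, 0.1051]
orientation: [3.136, 0.167, -0.001]
contact_force: [0.5, -0.3, -0.2]
grip_width: 0.0803
```

```bash
python3 - <<'E'
from h import *
import pickle
stat();p=camera_params('wrist');cv2.imwrite('pics/w12.png',grab_frame('wrist')[:,:,::-1]);stat()
pickle.dump(p,open('p12.pkl','wb'))
E
```

```text
t 23.05 tcp [0.6273 0.1123 0.1051 0.1066] tilt [-0.001 -0.001 -1.   ] F [ 0.5 -0.3 -0.2] w 0.0803
t 23.10 tcp [0.6274 0.1116 0.1053 0.1054] tilt [-0.    -0.001 -1.   ] F [-0.6 -1.1 -0.2] w 0.0804
```

View pics/w12.png

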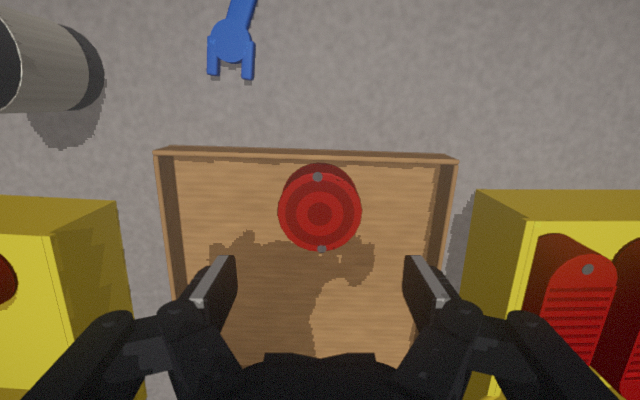

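```bash
python3 - <<'E'
from h import *
import pickle
np.set_printoptions(precision=4,suppress=True)
p=pickle.load(open('p12.pkl','rb'))
X=unproj(p,[[320,213],[320,154],[278,211],[362,211]],np.array([.038,.03,.038,.038]));print(X,np.linalg.norm(X[2]-X[3]))
plan([*X[0][:2],.014,.105],1)
E
```

```text
[[0.6298 0.1119 0.038 ]
 [0.6708 0.1163 0.03  ]
 [0.6281 0.1421 0.038 ]
 [0.6345 0.0821 0.038 ]] 0.060352039061727224
SHIFT TOO FAST 0.09130955623554447
2 0 91 0.000;
```

Emit:
carry_out:
  motion: "0.06 2 0 10 0; 0.06 0 0 15 0; 0.06 0 0 16 0; 0.06 0 0 16 0; 0.06 0 0 14 0; 0.06 0 0 12 0; 0.06 0 0 8 0; 0.06 0 0 3 0"

```text
clock: 24.1
tcp_pos: [0.6293, 0.1133, 0.0108]
orientation: [3.137, 0.168, -0.001]
contact_force: [-0.5, 0.1, -0.9]
grip_width: 0.0803
```

```bash
python3 - <<'E'
from h import *
stat();cv2.imwrite('pics/w13.png',grab_frame('wrist')[:,:,::-1])
E
```

```text
t 24.10 tcp [0.6293 0.1133 0.0108 0.1069] tilt [-0. -0. -1.] F [-0.5  0.1 -0.9] w 0.0803
```

View pics/w13.png

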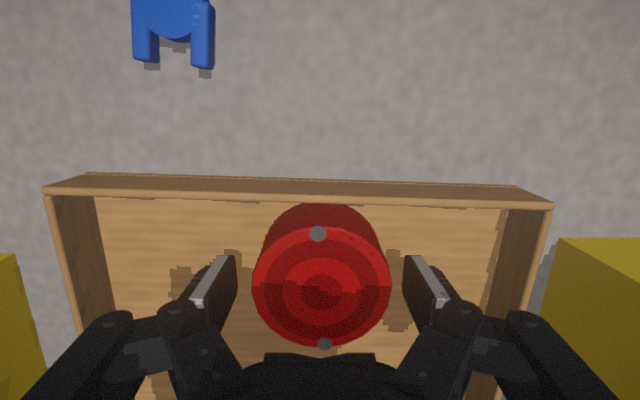

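Emit:
carry_out:
  motion: "0.12 0 1 0 0; 0.18 0 0 0 0; 0.22 0 0 0 0; 0.25 0 0 0 0; 0.28 0 0 0 0; 0.33 0 0 0 0; 0.45 0 0 0 0; 0.45 0 0 0 0"
  newtons: 25

```text
clock: 25.15
tcp_pos: [0.6297, 0.1123, 0.0117]
orientation: [3.137, 0.168, 0.001]
contact_force: [-1.5, 0.2, 5.5]
grip_width: 0.0613
```

Emit:
carry_out:
  motion: "0.45 0 0 -2 0; 0.45 0 0 -4 0; 0.45 0 0 -8 0; 0.45 0 0 -12 0; 0.45 0 0 -15 0; 0.45 0 0 -10 0; 0.45 0 0 -3 0; 0.45 0 0 0 0"

```text
clock: 26.15
tcp_pos: [0.6295, 0.1122, 0.0655]
orientation: [3.137, 0.167, 0.0]
contact_force: [0.0, 0.1, -1.3]
grip_width: 0.0606
```

```bash
python3 - <<'E'
from h import *
stat();cv2.imwrite('pics/w14.png',grab_frame('wrist')[:,:,::-1])
im=grab_frame('scene');crop(im,300,460,100,230,5,'pics/s14.png')
print(r.get_obs()['joints'].round(2))
p=camera_params('top')
E
```

```text
t 26.15 tcp [0.6295 0.1122 0.0655 0.1067] tilt [ 0. -0. -1.] F [ 0.   0.1 -1.3] w 0.0606
[-0.06  0.62 -0.29  1.75  0.23  0.8  -1.93]
```

View pics/w14.png

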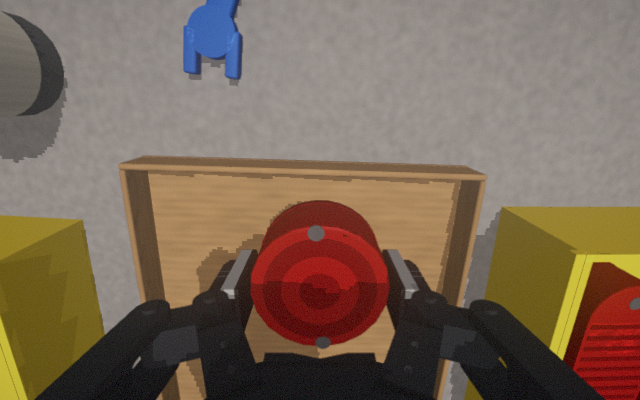

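View pics/s14.png

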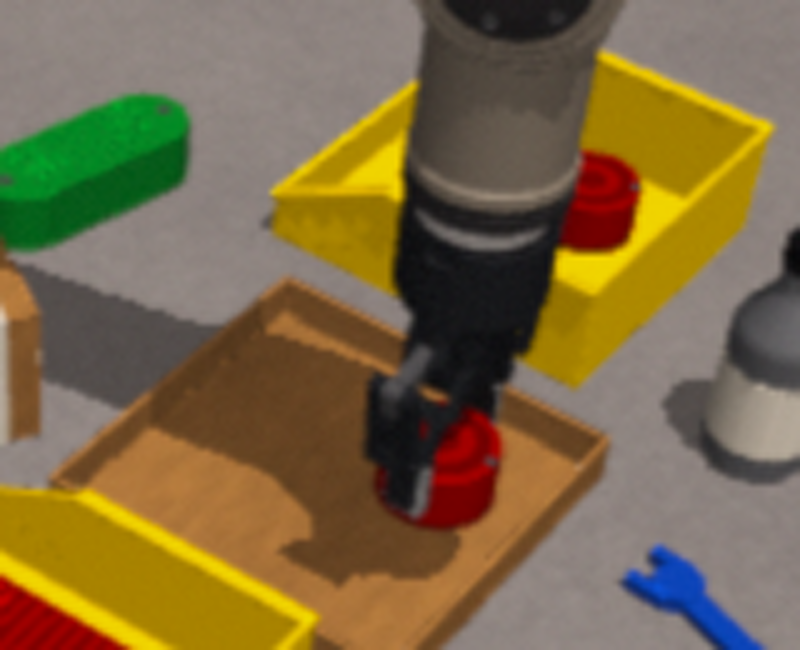

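```bash
python3 - <<'E'
from h import *
plan([.514,.331,.135,1.62],10,start=[.6295,.1122,.135,.1067])
E
```

```text
-9 -23 0 -0.151;
-6 -24 0 -0.151;
-2 -25 0 -0.151;
2 -25 0 -0.151;
6 -24 0 -0.151;
9 -23 0 -0.151;
12 -21 0 -0.151;
16 -19 0 -0.151;
18 -17 0 -0.151;
21 -14 0 -0.151;
```

Emit:
carry_out:
  motion: "0.45 0 0 -25 0; 0.45 0 0 -35 0; 0.45 -9 -23 -10 -0.151; 0.45 -6 -24 0 -0.151; 0.45 -2 -25 0 -0.151; 0.45 2 -25 0 -0.151; 0.45 6 -24 0 -0.151; 0.45 9 -23 0 -0.151"

```text
clock: 27.25
tcp_pos: [0.5595, 0.2447, 0.1347]
orientation: [-2.743, -1.531, 0.001]
contact_force: [0.6, -0.0, -0.2]
grip_width: 0.0612
```

Emit:
carry_out:
  motion: "0.45 12 -21 0 -0.151; 0.45 16 -19 0 -0.151; 0.45 18 -17 0 -0.151; 0.45 21 -14 0 -0.151; 0.45 0 0 0 0; 0.45 0 0 0 0; 0.45 0 0 0 0; 0.45 0 0 0 0"

```text
clock: 28.25
tcp_pos: [0.5145, 0.3309, 0.1352]
orientation: [2.172, 2.269, -0.0]
contact_force: [0.2, 0.1, -0.4]
grip_width: 0.0609
```

```bash
python3 - <<'E'
from h import *
import pickle
stat();p=camera_params('wrist');cv2.imwrite('pics/w15.png',grab_frame('wrist')[:,:,::-1]);stat()
pickle.dump(p,open('p15.pkl','wb'))
print(r.get_obs()['joints'].round(2))
E
```

```text
t 28.25 tcp [0.5145 0.3309 0.1352 1.6149] tilt [ 0.    -0.001 -1.   ] F [ 0.2  0.1 -0.4] w 0.0609
t 28.30 tcp [0.5144 0.3311 0.1353 1.6153] tilt [ 0. -0. -1.] F [-0.  -0.2 -0.5] w 0.0612
[-0.16  0.57 -0.7   1.76  0.44  0.97 -0.99]
```

View pics/w15.png

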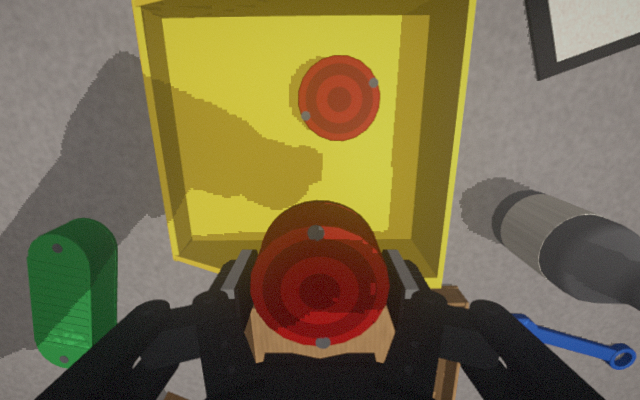

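```bash
python3 - <<'E'
from h import *
import pickle
np.set_printoptions(precision=4,suppress=True)
p=pickle.load(open('p15.pkl','rb'))
n=['stock','floor front-right-y corner','floor back corner -y','floor front +y','floor back +y','top back -y outer']
X=unproj(p,[[339,98],[188,240],[388,235],[163,15],[402,14],[441,287]],np.array([.038,.004,.004,.004,.004,.075]))
for a,b in zip(n,X):print(a,b)
print(np.linalg.norm(X[0][:2]-[.5144,.3311]))
E
```

```text
stock [0.5257 0.4128 0.038 ]
floor front-right-y corner [0.3893 0.2768 0.004 ]
floor back corner -y [0.5827 0.2906 0.004 ]
floor front +y [0.385  0.4705 0.004 ]
floor back +y [0.5734 0.4789 0.004 ]
top back -y outer [0.6092 0.28   0.075 ]
0.08248379248969248
```

Emit:
carry_out:
  motion: "0.45 0 -6 10 0; 0.45 0 0 18 0; 0.45 0 0 20 0; 0.45 0 0 20 0; 0.45 0 0 18 0; 0.45 0 0 14 0; 0.45 0 0 11 0; 0.45 0 0 7 0"

```text
clock: 29.3
tcp_pos: [0.508, 0.3315, 0.0167]
orientation: [-2.17, -2.272, 0.0]
contact_force: [-0.5, -0.0, -1.1]
grip_width: 0.0614
```

Emit:
carry_out:
  motion: "0.45 0 0 2 0; 0.45 0 0 1 0; 0.45 0 0 1 0; 0.45 0 0 0 0; 0.45 0 0 0 0; 0.45 0 0 0 0; 0.45 0 0 0 0; 0.45 0 0 0 0"

```text
clock: 30.3
tcp_pos: [0.508, 0.3314, 0.0133]
orientation: [2.17, 2.272, -0.0]
contact_force: [0.2, 0.3, -0.6]
grip_width: 0.0613
```

```bash
python3 - <<'E'
from h import *
stat();cv2.imwrite('pics/w16.png',grab_frame('wrist')[:,:,::-1])
E
```

```text
t 30.30 tcp [0.508  0.3314 0.0133 1.6167] tilt [ 0. -0. -1.] F [ 0.2  0.3 -0.6] w 0.0613
```

View pics/w16.png

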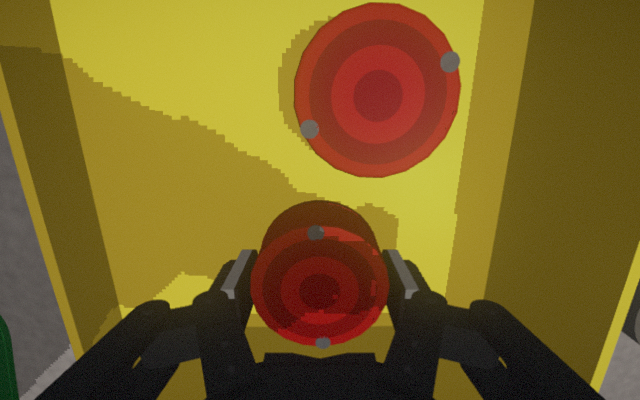

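Emit:
carry_out:
  motion: "0.45 0 0 1 0; 0.45 0 0 0 0; 0.45 0 0 1 0; 0.45 0 0 0 0; 0.45 0 0 0 0; 0.45 0 0 0 0; 0.45 0 0 0 0; 0.45 0 0 0 0"

```text
clock: 31.35
tcp_pos: [0.508, 0.3315, 0.0117]
orientation: [2.17, 2.272, 0.0]
contact_force: [-1.6, -0.8, 5.2]
grip_width: 0.0613
```

It's on the floor (5 N contact), so I'll release gently and rise.

Emit:
carry_out:
  motion: "0.28 0 0 0 0; 0.24 0 0 0 0; 0.18 0 0 0 0; 0.14 0 0 0 0; 0.14 0 0 0 0; 0.14 0 0 -5 0; 0.14 0 0 -15 0; 0.14 0 0 -25 0"

```text
clock: 32.35
tcp_pos: [0.5077, 0.3313, 0.0571]
orientation: [-2.169, -2.272, 0.001]
contact_force: [-0.1, -0.2, -0.2]
grip_width: 0.0735
```

Emit:
carry_out:
  motion: "0.14 0 0 -35 0; 0.14 0 0 -40 0; 0.14 -20 0 -40 0; 0.14 -40 0 -20 0; 0.14 -40 0 0 0; 0.14 -40 0 0 0; 0.14 0 0 0 0; 0.14 0 0 0 0"

```text
clock: 33.35
tcp_pos: [0.5144, 0.1924, 0.1922]
orientation: [2.169, 2.272, 0.002]
contact_force: [-0.1, -0.3, 0.4]
grip_width: 0.0734
```

```bash
python3 - <<'E'
from h import *
stat();cv2.imwrite('pics/w17.png',grab_frame('wrist')[:,:,::-1])
cv2.imwrite('pics/s17.png',grab_frame('scene')[:,:,::-1])
im=grab_frame('top');crop(im,135,465,150,270,2.4,'pics/t17.png')
E
```

```text
t 33.35 tcp [0.5144 0.1924 0.1922 1.6172] tilt [ 0.001  0.001 -1.   ] F [-0.1 -0.3  0.4] w 0.0734
```

View pics/w17.png

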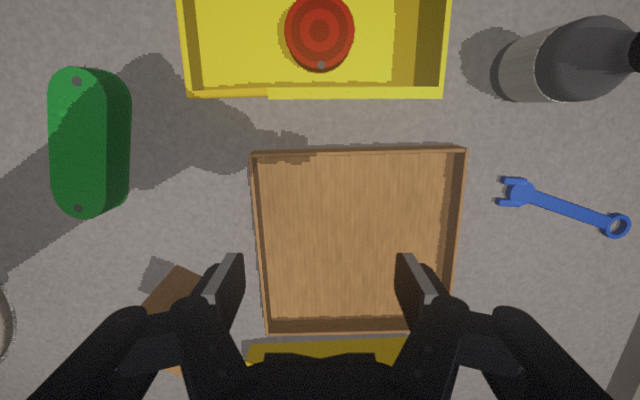

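View pics/s17.png

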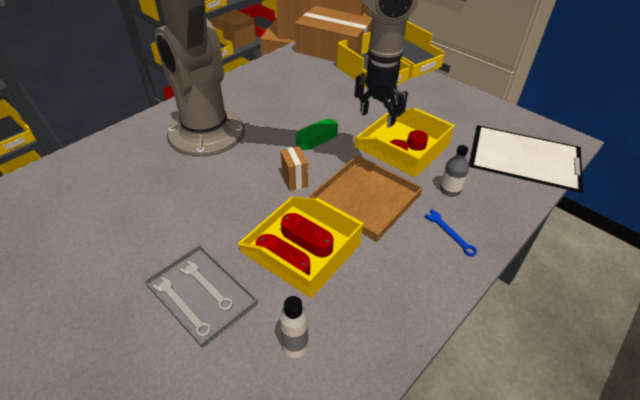

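View pics/t17.png

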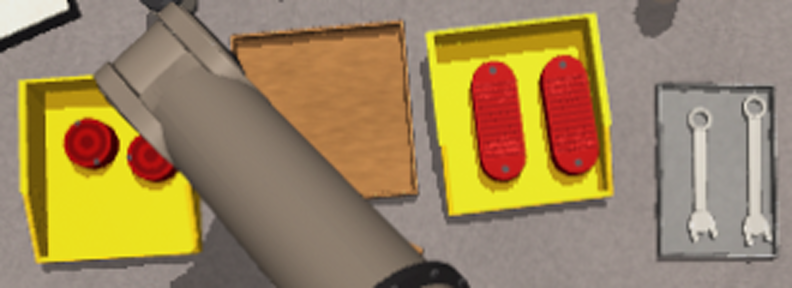

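The scene and top views show both lenses in their bins beside the stock, the two spanners flat in the tool tray and the returns tray empty. The arm is clear, so I'm handing in.

```bash
python3 -c "
from h import *
stat(); print(r.hand_in())"
```

```text
t 33.50 tcp [0.5141 0.1933 0.1917 1.6191] tilt [ 0.     0.001 -1.   ] F [ 0.3 -0.7 -0.2] w 0.0736
the job is handed in; nothing more can be done
None
```

The job is done in the order asked and was handed in at 33.5 s.

- **Spanner:** I lifted it off first by its shaft and laid it flat in the tool tray beside the other spanner.
- **Oval lens:** it lies lengthwise on its bin's floor, with a gap of about 34 mm to the stock oval lens.
- **Round lens:** it sits on its bin's floor, with a gap of about 20 mm to the stock round lens.

I gripped both lenses at 25 N and released each only after about 5–6 N of floor contact showed.

**Last checks:** the final pictures show both lenses, both spanners and the empty returns tray as intended, with nothing else visibly moved. The arm was clear with about zero contact force. In the last top view the arm partly hid the round lens, but the scene and wrist views show it in place. No check failed. The one disagreement was the bins' back width, which measured about 208 mm against the 200 mm given. The clearances were large enough that it did not matter.

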